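# Change the tape cassette of the label printer and lock its lever

## Robot

A 6-joint arm with a two-finger parallel gripper is mounted at the origin on a cart in front of the work surface, level with it; the furniture and walls round the work are solid. World frame = base frame: x ahead of the robot, y to its left, z up, the work surface at z = 0. Lengths are in m, angles in rad, forces in N, time in s.
With the tool pointing down it reaches from about 0.425 to 0.95 m from the base axis. Payload 14.7 kg.
Tool frame: the origin (TCP) lies midway between the tips of the shut fingers; the grasp point (between the pads) lies 19 mm behind it; z points along the fingers, y is the line along which they close (so a half turn about z gives the same grasp; the last joint's range is limited). The gripper opens to 85 mm and grips with 20 to 120 N. Pads are 22 mm wide; open, the fingers measure 114 mm over their backs; the gripper's body (76 mm by 85 mm) begins 54 mm behind the grasp point. The pads swing forward as they close: fully open they stand 13 mm farther back than shut.
Start: joints at [-1.384, 0.48, 1.596, -0, 1.065, -0.047], TCP at [0.151, -0.632, 0.231] pointing down, gripper open.
Joint ranges: [-2.75, 2.75], [-0.82, 2.05], [0.23, 2.67], [-1.56, 4.7], [0.09, 2.69], [-2.92, 2.92]. Speed limits (rad/s): [1.89, 1.89, 2.39, 3.01, 3.01, 3.01].

## Interface

Orientations are given as a unit quaternion [w, x, y, z].
In Python, from station import arm gives the robot as it stands.
- The arm moves only by the tool step_arm, never from a script. Its argument "series" is a list of rows, each a list of 3 entries, a list of its own where there are three numbers: the shift along the world's x, y, z in mm, then the turn, a rotation vector about the world's x, y, z in degrees, then the opening, from 0 (shut) to 1 (fully open). A call has 1 to 20 rows; each row is the pose to reach, as a shift and turn from the pose commanded when the call began; what a row does not reach only later rows make up. A row lasts 1/8 s, in which the tool goes at most 62.5 mm and 10.7 degrees, less where a joint would pass 70% of its speed; a pose out of reach is approached as far as the arm can. A call with a gripper value outside its range is refused whole. The fingers move at their own pace and stop on an object; the grip force is fixed at half the most. Time passes only in rows, so rows that repeat a pose let the fingers close. It gives the time, the measured TCP pose, the force, the opening and the grip force at its end, in the units of the state.
- arm.get_obs(): the state, without advancing time (a new reading comes with each control period).
- arm.capture(name): name is "scene" or "top" or "wrist"; returns a dict with "img" (420x560x3 uint8, red, green, blue), "z_map" (420x560 float32, m along the optical axis (not along the pixel's ray), 0 where there is no reading), "camera_matrix" (3x3 intrinsics, pixels), "k1" (the pictures are not rectified: a ray, as slopes to the right and down, at radius r is drawn at 1 + k1 r^2 times it, then the intrinsics apply), "extrinsics" (4x4, takes a point from world to camera coordinates). Camera axes: x right, y down, z forward; pixel columns grow to the right and rows downward; lengths in m; the calibration is good to about 2 mm. A picture is of the moment at which its call begins.
- arm.finish_job(): hands the job in; it is judged then, once.
The state is a dict: "t": time; "q": joint angles; "qvel": joint speeds; "tau": joint torques, N m; "eef_pos": TCP position; "eef_rot": TCP orientation; "contact_force": force on the tool from outside, world axes, zero at the start; "ft_torque": the same for the moment, N m; "grip_width": opening from 0.0 (shut) to 1.0 (fully open); "gripper_force": force on a finger pad.
Only numpy, scipy, OpenCV 4.12 (cv2) and the standard library are available. Lean on these libraries where they do the work, as an engineer would, in place of code of your own. Each camera call takes 0.05 s, during which the arm holds its last target. There are 200 camera calls.

## Task

The label printer's tape has run out. Lift the used cassette out of the printer's slot and set it down on the desk clear of the printer, slide the new cassette of the same thickness edgewise into the slot until it is fully home, and then press the printer's sprung lever down until its catch holds it by itself. The thick cassette belongs to another printer: leave it and the other things on the desk where they are.

Things in the scene. Friction and masses are not known exactly. Their poses are not given: they have to be found in the camera images.
- label_printer: Desktop label printer that stands firm: white housing on a grey base, 144 (x) x 160 (y) mm, housing top 52 mm high; origin at the desk under the middle of its slot; its front (display, label exit) faces its own -x, z up. Slot along its y in the middle of the top. Lever at y -84 to -58 mm; beside it the catch, a sprung steel pawl (x -59 to -36, y -88 to -79, 85 mm high).
- slot_mouth (a point): Middle of the cassette slot's mouth, 52 mm above the printer's origin; axes as the printer's. The slot is 20 mm wide in x and 108 mm long in y, flared at the mouth to 28 x 116 mm; its floor is 36 mm below this point.
- head_lever (a joint): Angle of the printer's aluminium lever: 0 = sprung fully up, grows when pressed down; the catch snaps over it at about 0.61 and then holds it at about 0.60; end stop 0.64. Its hinge axis runs along the printer's y through (62, -71, 50) mm of the printer's frame. It needs about 8 N at the pad, up to 12 N at the end. When down, its tongue lies over the cassette's end.
- lever_pad (a point): Middle of the top of the black ribbed thumb pad (28 x 26 mm, 12 mm thick) at the lever's front end. In the printer's frame at (-31, -71, 167) mm with the lever up and (-81, -71, 94) mm with it held down; it moves on an arc about the hinge.
- spent_cassette: The used cassette, in the printer's slot at the start: flat grey plastic cassette 17 (x) x 104 (y) x 68 (z) mm with a small remnant of tape in its round window; origin at the middle of its underside. Fully home in the slot its top stands 84 mm above the desk, so 32 mm of it project.
- new_cassette: The new cassette, standing on its long edge on the desk: same size as the used one, 17 (x) x 104 (y) x 68 (z) mm, with a full reel in its window; origin at the middle of its underside. It may go in either way round.
- wide_cassette: A thicker cassette for another printer, 26 (x) x 104 (y) x 68 (z) mm, standing on its long edge; origin at the middle of its underside. It does not fit and stays where it is.
- date_stamp: Self-inking date stamp standing on the desk, 32 x 50 mm, 62 mm high; origin at the middle of its underside. Bystander.
- mouthpiece: White card mouthpiece tube standing on end, 30 mm in diameter, 62 mm high; origin at the middle of its underside. Bystander, stands near the ends of the cassettes.
- nose_clip_left: Small nose clip lying on the desk near the cassettes, 44 x 26 mm, 12 mm high. Bystander.
- nose_clip_right: Another small nose clip lying on the desk to the right of the printer, 44 x 26 mm, 12 mm high. Bystander.
- pen: Pen lying in front of the printer, 145 mm long along its y axis, 12 mm wide, 9 mm high. Bystander.
- gel_tube: Gel tube lying behind and left of the printer, 146 mm long along its y axis, 43 mm wide, 30 mm high. Bystander. Behind it stands a big office printer, fixed, 145 mm high, beyond world x = 0.61 m and left of y = 0.32 m; its low paper tray (45 mm high) begins at x = 0.53 m, y = 0.42 m.
- mouse: Computer mouse, fixed to the right of the printer, 115 (x) x 55 (y) mm, 36 mm high; origin at the middle of its underside. It lies on a mouse mat only 1.5 mm thick, about 175 x 180 mm, on which things may be set down as on the desk.
- mug: White mug, fixed behind and right of the printer, 79 mm in diameter with a handle, 89 mm high; origin at its underside.
- pc_tower: Black computer tower at the right, fixed, 346 (x) x 180 (y) mm, 405 mm high; origin at the middle of its underside.
- power_box: Instrument box under the monitor, fixed behind the label printer, 232 (x) x 290 (y) mm, 112 mm high; origin at the middle of its underside.

How it is judged:
On the way, in this order (a step that is already met when the one before it is completed fails the run):
1. the used cassette has been lifted out and stands or lies on the desk clear of the printer (height (world z) of spent_cassette between -0.01 and 0.02 m and contact force between spent_cassette and label_printer below 0.05 N and horizontal distance between spent_cassette and label_printer above 0.09 m and linear speed of spent_cassette below 0.03 m/s), for 0.2 s.
2. the new cassette is fully home in the slot while the lever is still up (z of new_cassette in the frame of label_printer below 0.02 m and horizontal distance between new_cassette and slot_mouth below 0.006 m and angle between new_cassette's own z axis and vertical below 0.1 rad and value of joint head_lever below 0.3 rad), for 0.2 s.
3. the lever is down and held by the catch alone (value of joint head_lever above 0.565 rad and contact force between each of the fingers, the arm and label_printer below 0.05 N), for 0.3 s.
At the end, for the whole second after the job is handed in: Used cassette at rest on the desk top, its origin under 20 mm high and over 90 mm from the slot's middle, not touching the printer; new cassette upright in the slot, underside within 4 mm of its floor; lever held down by its catch (joint above 0.565); robot off them all (all of step 1 and all of step 3 and z of new_cassette in the frame of label_printer below 0.02 m and horizontal distance between new_cassette and slot_mouth below 0.006 m and angle between new_cassette's own z axis and vertical below 0.1 rad and linear speed of new_cassette below 0.03 m/s and contact force between the fingers and spent_cassette below 0.05 N and contact force between the fingers and new_cassette below 0.05 N).
It fails at once if the thick cassette was moved by more than 20 mm or tipped over (distance of wide_cassette from where it was at the start of the episode above 0.02 m or angle between wide_cassette's own z axis and vertical above 0.5 rad).
It fails at once if another thing on the desk was moved by more than 30 mm (distance of any of date_stamp, mouthpiece, nose_clip_left, nose_clip_right, pen, gel_tube from where it was at the start of the episode above 0.03 m).
It also fails if it takes over 67 s, if anything falls off the work surface, if the arm or the gripper's body presses on something with over 40 N, if the wrist force passes 120 N, or if a joint passes its speed limit or range.

## Working session

There is one attempt and no reset: what is moved stays moved. The work goes in short steps, Python scripts to look and compute and a tool call to move; the robot and the scene stay as the last step left them, time stands still between calls to the robot, and variables do not carry over. Pictures are saved under pics/ and viewed, at most 10 in all, crops included, and the job is handed in when it is done.

Besides the shell and the picture viewer there is one more tool, called after "Call:" by a JSON object that holds its "method" and its "body", one argument or row to a line. step_arm: Moves the arm, as the interface text tells. Its arguments: {"type":"object","properties":{"series":{"type":"array"}},"required":["series"]}

```bash
mkdir -p pics
cat > h.py <<'E'
import numpy as np, cv2, pickle
from station import arm
def cap(n):
    d=arm.capture(n); pickle.dump(d,open(f'pics/{n}.pkl','wb')); return d
def load(n): return pickle.load(open(f'pics/{n}.pkl','rb'))
def cloud(d):
    K=np.array(d['camera_matrix']);z=d['z_map'];H,W=z.shape
    u,v=np.meshgrid(np.arange(W),np.arange(H))
    dist=np.array([d['k1'],0,0,0],float)
    p=cv2.undistortPoints(np.stack([u,v],-1).reshape(-1,1,2).astype(float),K,dist).reshape(H,W,2)
    c=np.concatenate([p*z[...,None],z[...,None]],-1)
    E=np.array(d['extrinsics']);R,t=E[:3,:3],E[:3,3]
    w=(c-t)@R; w[z<=0]=np.nan
    return w
def ray(d,uv):
    K=np.array(d['camera_matrix']);E=np.array(d['extrinsics']);R,t=E[:3,:3],E[:3,3]
    p=cv2.undistortPoints(np.array(uv,float).reshape(-1,1,2),K,np.array([d['k1'],0,0,0],float)).reshape(-1,2)
    return -R.T@t, np.c_[p,np.ones(len(p))]@R
def onplane(d,uv,h):
    o,r=ray(d,uv); return o+r*((h-o[2])/r[:,2])[:,None]
def proj(d,P):
    E=np.array(d['extrinsics'])
    return cv2.projectPoints(np.array(P,float).reshape(-1,1,3),cv2.Rodrigues(E[:3,:3])[0],E[:3,3],np.array(d['camera_matrix']),np.array([d['k1'],0,0,0],float))[0].reshape(-1,2)
def save(name,img,scale=1): cv2.imwrite(f'pics/{name}.png',cv2.resize(img[...,::-1],None,fx=scale,fy=scale))
E
python3 - <<'E'
from h import *
for n in ('scene','top'):
    d=cap(n); save(n+'0',d['img'],1.4)
    E=d['extrinsics'];print(n,(-E[:3,:3].T@E[:3,3]).round(3),d['k1'])
o=arm.get_obs();print(o['t'],o['eef_pos'],o['eef_rot'])
E
```

```text
scene [-0.115  0.613  0.888] 0.016093259932392297
top [0.491 0.038 1.288] 0.03940661704576465
0.1 [ 0.15054315 -0.63194563  0.23074704] [-5.19736651e-04  9.93174461e-01  1.16637122e-01 -3.06572819e-05]
```

View pics/scene0.png

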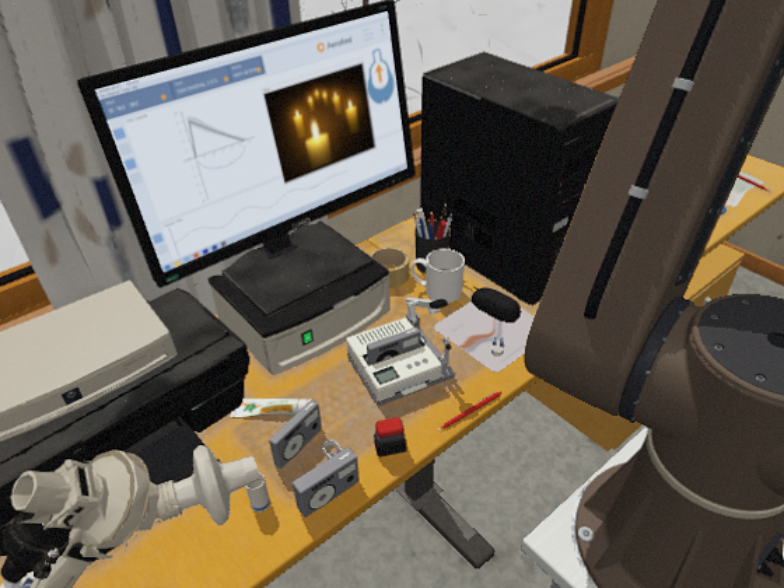

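View pics/top0.png

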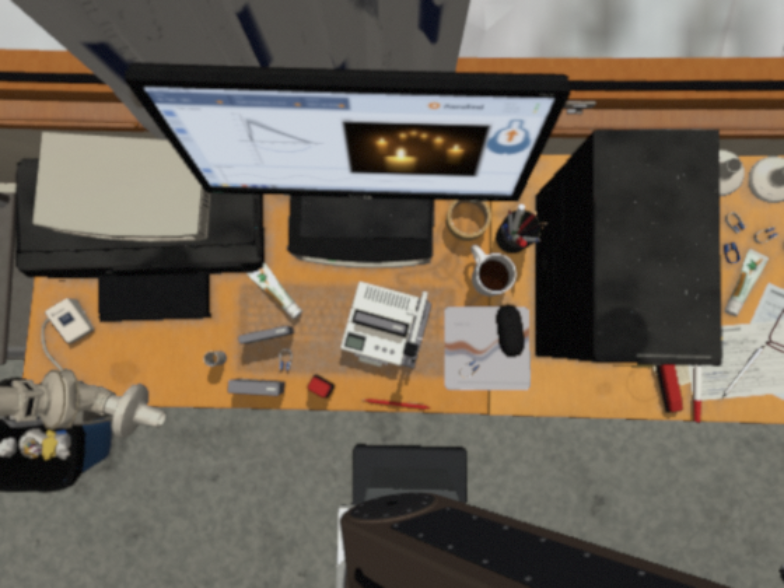

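The scene view shows the printer at the centre (400,355) with the used cassette in it and the lever to its right (447,355). Two standing cassettes are at (297,432) and (326,480), and the stamp is at (390,436). In the top view, the slot cassette is at (382,322) and the other two at (265,336) and (256,387).

Run:
```python
from h import *
boxes={'top':{'slot':(345,305,415,340),'A':(236,322,296,350),'B':(224,376,288,398),'pr':(335,280,435,375)},
'scene':{'slot':(350,320,440,372),'A':(268,400,325,468),'B':(290,445,362,518)}}
for n in boxes:
    d=load(n);w=cloud(d)
    for k,b in boxes[n].items():
        x0,y0,x1,y1=[int(v/1.4) for v in b]
        p=w[y0:y1,x0:x1].reshape(-1,3);p=p[np.isfinite(p[:,2])]
        zs=p[:,2];h=np.histogram(zs,bins=np.arange(0,.2,.006))
        lo,hi=(.076,.092) if k=='slot' else (.058,.078)
        if k=='pr': lo,hi=.045,.058
        q=p[(zs>lo)&(zs<hi)]
        r=cv2.minAreaRect((q[:,:2]*1000).astype(np.float32))
        print(n,k,len(q),'med z',np.median(q[:,2]).round(4),'c',np.round(r[0],1),'size',np.round(r[1],1),'ang',round(r[2],1),'mean',q.mean(0).round(4))
        pc=q[:,:2]-q[:,:2].mean(0);v=np.linalg.svd(pc,full_matrices=False)[2][0];print('   dir deg',np.degrees(np.arctan2(v[1],v[0])).round(1))
```

```text
top slot 228 med z 0.0839 c [534.4  76. ] size [103.2  17.7] ang 76.0 mean [0.5343 0.0765 0.0838]
   dir deg 75.5
top A 233 med z 0.0674 c [506.5 313.4] size [ 18.  105.2] ang 12.2 mean [0.5062 0.3132 0.0673]
   dir deg -77.1
top B 370 med z 0.0675 c [398.  329.9] size [106.6  29.4] ang 87.4 mean [0.3978 0.3284 0.0673]
   dir deg -90.6
top pr 1916 med z 0.052 c [532.3  67.9] size [149.9 144. ] ang 75.5 mean [0.535  0.079  0.0519]
   dir deg 164.6
scene slot 254 med z 0.0826 c [530.3  79. ] size [102.9  21.8] ang 77.5 mean [0.5293 0.0808 0.0822]
   dir deg 75.8
scene A 370 med z 0.0669 c [464.8 303.1] size [103.9 102.1] ang 19.0 mean [0.496  0.3176 0.0662]
   dir deg 113.8
scene B 611 med z 0.0675 c [394.3 331.2] size [102.7  27.8] ang 88.3 mean [0.3926 0.3328 0.0668]
   dir deg 87.2
```

Run:
```python
from h import *
ps=[cloud(load(n)).reshape(-1,3) for n in('top','scene')]
p=np.concatenate(ps);p=p[np.isfinite(p[:,2])]
# desk area occupancy: max z per 10mm cell ; rows x descending, cols y descending (left->right)
xs=np.arange(.36,.62,.012);ys=np.arange(.46,-.10,-.012)
print('      '+' '.join(f'{int(y*1000):3d}' for y in ys[::2]))
for x in xs[::-1]:
    s=''
    for y in ys:
        m=(abs(p[:,0]-x)<.006)&(abs(p[:,1]-y)<.006)&(p[:,2]<.25)
        z=np.percentile(p[m,2],90)*100 if m.sum()>1 else -1
        s+=' ?' if z<-.9 else (' .' if z<.5 else '%2d'%round(z))
    print('%.3f'%x,s)
# lever: pts near expected pad
o=np.array([.5344,.076]);a=np.radians(-14.2);X=np.array([np.cos(a),np.sin(a)]);Y=np.array([-X[1],X[0]])
L=np.c_[(p[:,:2]-o)@X,(p[:,:2]-o)@Y,p[:,2]]
m=(abs(L[:,1]+71)<.0) 
m=(L[:,1]<-.05)&(L[:,1]>-.095)&(abs(L[:,0])<.1)&(L[:,2]>.15)&(L[:,2]<.19)
print('pad pts',m.sum(),np.median(L[m],0),L[m].min(0),L[m].max(0))
print('pad expect world',o+X*-.031+Y*-.071)
```

```text
460 436 412 387 363 339 315 291 267 243 219 195 171 147 123  99  75  51  27   3 -20 -44 -68 -92
0.612  5 5 . . . . . . . . 1 1 2 2 2 . . . . . . . . . . . . . 5 5 5 5 5 . . . . . . . . . . . . . .
0.600  5 5 . . . . . . . . 1 1 2 2 2 2 . . . . . . . . . . . 1 5 5 5 5 5 5 5 5 1 . . 9 . . . . . . .
0.588  5 5 4 . . . . . . . . . 2 2 3 3 2 . . . . . . . . . . 4 5 5 5 5 5 5 5 5 6 5 610 3 . . . . . .
0.576  5 5 3 . . . . . . . . . . 2 3 3 3 2 1 . . . . . . . . 5 5 5 5 5 5 5 5 5 6 6 710 6 . . . . . .
0.564  5 5 4 . . . . . . . . . . . 2 3 3 3 2 . . . . . . . . 5 5 5 5 5 5 5 5 5 5 51111 2 . . . . . .
0.552  5 5 5 . . . . . . . . . . . . 2 3 3 2 . . . . . . . 1 5 8 8 8 5 5 6 5 512121212 2 . . . . . .
0.540  5 4 4 . . . . . . . . . . . . . 1 1 . . . . . . . . 5 5 8 8 9 9 9 9 9 5 5 713 2 2 . . . . . .
0.528  . . . . . . . . . . . . . . . . 6 . . . . . . . . . 5 5 7 8 8 8 8 9 9 9 91314 2 2 . . . . . .
0.516  . . . . . . . . . . . 6 7 7 7 7 7 5 . . . . . . . . 5 5 5 5 5 5 8 8 8 8 81515 2 . . . . . . .
0.504  . . . . . . . . 7 7 7 7 7 7 7 7 6 . . . . . . . . 2 5 6 5 6 5 5 5 5 5 5 5151512 . . . . 
[... 684 characters left out ...]
 . . . . . . . . . . . . . 1
0.408  . . . . . . . 7 7 7 7 7 7 7 7 7 . . . . 6 6 6 6 6 . . . . . . . . . . . . . . . . . . . . . .
0.396  . . . . . . 6 7 7 7 7 7 7 7 7 7 . . . 2 6 6 7 6 6 . . . . . . . . . . . . . . . . . . . . . .
0.384  . . . . . . 5 7 7 7 7 7 7 7 7 7 . . . . 2 6 6 6 . . . . . . . . . . . . . . . . . . . . . . .
0.372 2424 . . . . . . . . . . . . . . . . . . . . 2 3 . . . . . . 1 1 1 1 1 1 1 1 1 1 . . . . . . .
0.360 2525 . . . . . . . . . . . . . . . . . . . . . . . . . . . . . . 1 1 1 1 1 1 1 1 1 . . . . . .
pad pts 195 [-0.03806635 -0.06868304  0.16785202] [-0.05249129 -0.08279211  0.15096367] [-0.00904928 -0.05510827  0.17698176]
pad expect world [0.48693037 0.01477391]
```

Call:
{"method": "step_arm", "body": {
  "series": [
    [[0, 0, 60], [0, 0, 0], 1],
    [[0, 0, 120], [0, 0, 0], 1],
    [[0, 0, 180], [0, 0, 0], 1],
    [[0, 0, 240], [0, 0, 0], 1],
    [[0, 0, 275], [0, 0, 0], 1],
    [[40, 50, 275], [0, 0, 6], 1],
    [[75, 100, 275], [0, 0, 12], 1],
    [[110, 150, 275], [0, 0, 18], 1],
    [[145, 200, 275], [0, 0, 24], 1],
    [[180, 250, 275], [0, 0, 30], 1],
    [[215, 300, 275], [0, 0, 36], 1],
    [[249, 332, 275], [0, 0, 42], 1],
    [[265, 390, 275], [0, 0, 48], 1],
    [[282, 445, 275], [0, 0, 54], 1],
    [[300, 500, 275], [0, 0, 60], 1],
    [[316, 555, 275], [0, 0, 62], 1],
    [[333, 610, 275], [0, 0, 62], 1],
    [[349, 662, 275], [0, 0, 62], 1],
    [[349, 680, 240], [0, 0, 62], 1],
    [[349, 690, 190], [0, 0, 62], 1]
  ]
}}

```text
t: 2.6
eef_pos: [0.5001, 0.0591, 0.4208]
eef_rot: [0.001, 0.791, 0.612, 0.001]
contact_force: [0.5, -0.3, -0.5]
grip_width: 0.999
gripper_force: 0.0
```

Run:
```python
from h import *
d=cap('wrist'); save('wrist1',d['img'],1.0)
E=d['extrinsics'];print((-E[:3,:3].T@E[:3,3]).round(3),E[2,:3].round(3))
p=cloud(d).reshape(-1,3);p=p[np.isfinite(p[:,2])]
for nm,lo,hi,c,rr in(('slot',.077,.09,(.534,.076),.065),('pr',.046,.057,(.534,.076),.12),('A',.06,.075,(.506,.313),.065)):
    q=p[(p[:,2]>lo)&(p[:,2]<hi)&(np.hypot(p[:,0]-c[0],p[:,1]-c[1])<rr)]
    if len(q)<20: print(nm,len(q));continue
    r=cv2.minAreaRect((q[:,:2]*1000).astype(np.float32));print(nm,len(q),np.median(q[:,2]).round(4),r)
o=np.array([.5344,.076]);a=np.radians(-14.5);X=np.array([np.cos(a),np.sin(a)]);Y=np.array([-X[1],X[0]])
L=np.c_[(p[:,:2]-o)@X,(p[:,:2]-o)@Y,p[:,2]]
m=(L[:,1]<-.03)&(L[:,1]>-.095)&(abs(L[:,0])<.1)&(L[:,2]>.088)&(L[:,2]<.2)
print(m.sum(),L[m].min(0),L[m].max(0))
o=arm.get_obs();print(o['q'])
```

```text
[0.52  0.138 0.564] [-0.076 -0.303 -0.95 ]
slot 879 0.0839 ((533.7841186523438, 79.77503967285156), (102.63116455078125, 17.727813720703125), 76.05960845947266)
pr 6796 0.0523 ((532.2789306640625, 72.94931030273438), (145.82464599609375, 145.17625427246094), 75.69548797607422)
A 196 0.0681 ((514.9751586914062, 276.61260986328125), (16.892227172851562, 23.34544563293457), 12.442887306213379)
1111 [-0.04851099 -0.08414516  0.08806625] [ 0.08205331 -0.04223603  0.17498566]
[5.79502944e-02 1.24299605e-01 1.65607665e+00 5.40482500e-04
 1.36888551e+00 3.11348277e-01]
```

View pics/wrist1.png

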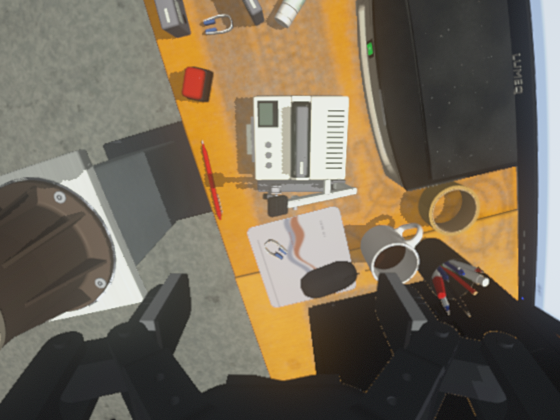

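The wrist view shows the slot cassette at (301,138), the lever and pad to its right at (278,205), and clear space to the left of the printer. All the slot measurements agree to within about 3 mm. Next I go down to grip.

Call:
{"method": "step_arm", "body": {
  "series": [
    [[20, 20, -50], [0, 0, 0], 1],
    [[39, 38, -105], [0, 0, 0], 1],
    [[39, 38, -160], [0, 0, 0], 1],
    [[39, 38, -220], [0, 0, 0], 1],
    [[39, 38, -280], [0, 0, 0], 0.8],
    [[39, 38, -320], [0, 0, 0], 0.7],
    [[39, 38, -345], [0, 0, 0], 0.7],
    [[39, 38, -362], [0, 0, 0], 0.7],
    [[39, 38, -362], [0, 0, 0], 0.7],
    [[39, 38, -362], [0, 0, 0], 0.7]
  ]
}}

```text
t: 3.9
eef_pos: [0.5394, 0.0957, 0.0603]
eef_rot: [0.0, 0.791, 0.611, 0.001]
contact_force: [-0.9, 0.1, 0.1]
grip_width: 0.699
gripper_force: 0.0
```

Call:
{"method": "step_arm", "body": {
  "series": [
    [[0, 0, 0], [0, 0, 0], 0.4],
    [[0, 0, 0], [0, 0, 0], 0.1],
    [[0, 0, 0], [0, 0, 0], 0.0],
    [[0, 0, 0], [0, 0, 0], 0.0],
    [[0, 0, 0], [0, 0, 0], 0.0],
    [[0, 0, 0], [0, 0, 0], 0.0]
  ]
}}

```text
t: 4.65
eef_pos: [0.539, 0.0958, 0.06]
eef_rot: [0.0, 0.791, 0.612, 0.0]
contact_force: [-1.7, -1.0, 8.8]
grip_width: 0.183
gripper_force: 58.8
```

Call:
{"method": "step_arm", "body": {
  "series": [
    [[0, 0, 8], [0, 0, 0], 0.0],
    [[0, 0, 18], [0, 0, 0], 0.0],
    [[0, 0, 28], [0, 0, 0], 0.0],
    [[0, 0, 38], [0, 0, 0], 0.0],
    [[0, 0, 48], [0, 0, 0], 0.0]
  ]
}}

```text
t: 5.28
eef_pos: [0.5387, 0.0957, 0.1081]
eef_rot: [0.0, 0.791, 0.611, 0.0]
contact_force: [-0.3, 0.9, -0.7]
grip_width: 0.185
gripper_force: 58.6
```

Call:
{"method": "step_arm", "body": {
  "series": [
    [[0, 0, 30], [0, 0, 0], 0.0],
    [[0, 15, 52], [0, 0, 0], 0.0],
    [[-10, 45, 52], [0, 0, 5], 0.0],
    [[-25, 75, 52], [0, 0, 14], 0.0],
    [[-40, 100, 52], [0, 0, 24], 0.0],
    [[-52, 109, 52], [0, 0, 34], 0.0],
    [[-52, 109, 52], [0, 0, 44], 0.0],
    [[-52, 109, 52], [0, 0, 54], 0.0],
    [[-52, 109, 52], [0, 0, 64], 0.0],
    [[-52, 109, 52], [0, 0, 74], 0.0],
    [[-52, 109, 52], [0, 0, 84], 0.0],
    [[-52, 109, 52], [0, 0, 90], 0.0],
    [[-52, 109, 52], [0, 0, 90], 0.0]
  ]
}}

```text
t: 6.9
eef_pos: [0.4866, 0.2047, 0.1596]
eef_rot: [0.0, 0.127, 0.992, 0.0]
contact_force: [0.0, -0.3, -0.7]
grip_width: 0.186
gripper_force: 58.7
```

Run:
```python
from h import *
d=cap('scene'); save('scene2',d['img'][200:400,150:400],2.4)
```

```text
(no output)
```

View pics/scene2.png

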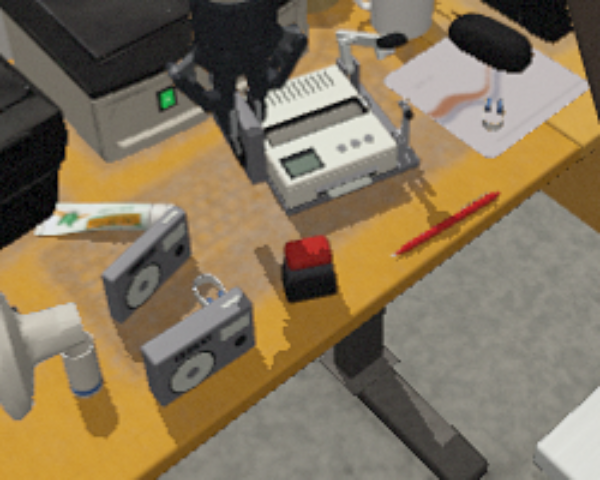

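The slot is empty, and the cassette hangs level from the gripper at (250,140), left of the printer with free desk under it. Setting it down.

Call:
{"method": "step_arm", "body": {
  "series": [
    [[0, 0, -40], [0, 0, 0], 0.0],
    [[0, 0, -80], [0, 0, 0], 0.0],
    [[0, 0, -100], [0, 0, 0], 0.0],
    [[0, 0, -109], [0, 0, 0], 0.0],
    [[0, 0, -113], [0, 0, 0], 0.0],
    [[0, 0, -114], [0, 0, 0], 0.0],
    [[0, 0, -115], [0, 0, 0], 0.0]
  ]
}}

```text
t: 7.82
eef_pos: [0.4871, 0.2049, 0.0449]
eef_rot: [0.001, 0.127, 0.992, 0.0]
contact_force: [-0.4, -0.3, -0.3]
grip_width: 0.186
gripper_force: 58.7
```

Call:
{"method": "step_arm", "body": {
  "series": [
    [[0, 0, -1], [0, 0, 0], 0.0],
    [[0, 0, -2], [0, 0, 0], 0.0],
    [[0, 0, -2], [0, 0, 0], 0.0]
  ]
}}

```text
t: 8.2
eef_pos: [0.487, 0.2048, 0.0439]
eef_rot: [0.001, 0.127, 0.992, 0.0]
contact_force: [-6.3, -2.5, 31.0]
grip_width: 0.187
gripper_force: 63.3
```

Call:
{"method": "step_arm", "body": {
  "series": [
    [[0, 0, 1], [0, 0, 0], 0.0],
    [[0, 0, 1], [0, 0, 0], 0.3],
    [[0, 0, 1], [0, 0, 0], 0.45],
    [[0, 0, 1], [0, 0, 0], 0.5],
    [[0, 0, 1], [0, 0, 0], 0.5],
    [[0, 0, 20], [0, 0, 0], 0.5],
    [[0, 0, 50], [0, 0, 0], 0.5],
    [[0, 0, 90], [0, 0, 0], 0.7],
    [[0, 0, 150], [0, 0, -8], 1],
    [[-5, 10, 200], [0, 0, -17], 1],
    [[-15, 25, 240], [0, 0, -27], 1],
    [[-15, 30, 260], [0, 0, -37], 1],
    [[-15, 30, 260], [0, 0, -47], 1],
    [[-15, 30, 260], [0, 0, -57], 1],
    [[-15, 30, 260], [0, 0, -63], 1],
    [[-15, 30, 260], [0, 0, -63], 1]
  ]
}}

```text
t: 10.2
eef_pos: [0.4715, 0.2347, 0.3022]
eef_rot: [-0.0, 0.626, 0.78, -0.0]
contact_force: [0.2, 0.4, -0.6]
grip_width: 1.001
gripper_force: 0.0
```

Run:
```python
from h import *
d=cap('wrist'); save('wrist2',d['img'],1.0)
p=cloud(d).reshape(-1,3);p=p[np.isfinite(p[:,2])]
for nm,lo,hi,c,rr in(('slot52',.046,.057,(.534,.077),.12),('A',.06,.075,(.506,.313),.07),('spent',.06,.075,(.505,.20),.07),('B',.06,.075,(.398,.33),.07)):
    q=p[(p[:,2]>lo)&(p[:,2]<hi)&(np.hypot(p[:,0]-c[0],p[:,1]-c[1])<rr)]
    if len(q)<20: print(nm,len(q));continue
    r=cv2.minAreaRect((q[:,:2]*1000).astype(np.float32));print(nm,len(q),np.median(q[:,2]).round(4),r)
```

```text
slot52 7447 0.0522 ((531.7183227539062, 70.05289459228516), (152.56451416015625, 144.84698486328125), 75.99592590332031)
A 1481 0.0681 ((505.9423522949219, 316.08843994140625), (18.308629989624023, 103.77963256835938), 13.41295337677002)
spent 1244 0.068 ((511.65838623046875, 229.95248413085938), (77.8990249633789, 103.48190307617188), 75.65739440917969)
B 2449 0.0682 ((398.2626647949219, 332.134765625), (104.62872314453125, 27.245330810546875), 87.77252197265625)
```

View pics/wrist2.png

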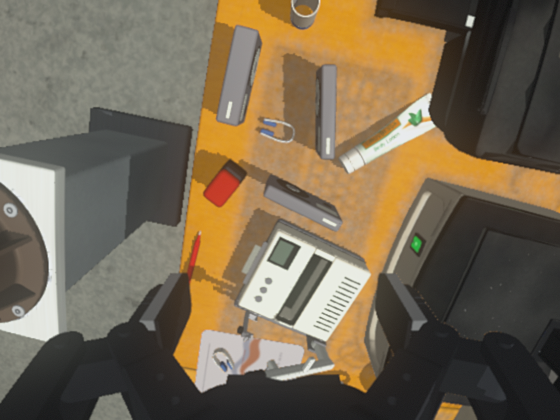

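The used cassette stands at (302,201), clear of the printer. The new one is at (327,110) with open desk around it, centred at (0.506, 0.315), 18 mm thick and 68 mm high. I'll grip it with the same offset.

Call:
{"method": "step_arm", "body": {
  "series": [
    [[15, 50, 0], [0, 0, 0.5], 1],
    [[30, 97, -30], [0, 0, 0.5], 0.8],
    [[30, 97, -90], [0, 0, 0.5], 0.7],
    [[30, 97, -150], [0, 0, 0.5], 0.7],
    [[30, 97, -200], [0, 0, 0.5], 0.7],
    [[30, 97, -235], [0, 0, 0.5], 0.7],
    [[30, 97, -250], [0, 0, 0.5], 0.7],
    [[30, 97, -258], [0, 0, 0.5], 0.7],
    [[30, 97, -258], [0, 0, 0.5], 0.7],
    [[30, 97, -258], [0, 0, 0.5], 0.7]
  ]
}}

```text
t: 11.5
eef_pos: [0.5023, 0.3321, 0.0455]
eef_rot: [0.0, 0.623, 0.782, 0.001]
contact_force: [0.6, 0.2, 1.2]
grip_width: 0.701
gripper_force: 0.0
```

Call:
{"method": "step_arm", "body": {
  "series": [
    [[0, 0, -1], [0, 0, 0], 0.4],
    [[0, 0, -1], [0, 0, 0], 0.1],
    [[0, 0, -1], [0, 0, 0], 0.0],
    [[0, 0, -1], [0, 0, 0], 0.0],
    [[0, 0, -1], [0, 0, 0], 0.0],
    [[0, 0, 10], [0, 0, 0], 0.0],
    [[0, 0, 50], [0, 0, 0], 0.0],
    [[0, 0, 100], [0, 0, 0], 0.0],
    [[0, 0, 120], [0, 0, 0], 0.0],
    [[0, 0, 120], [0, 0, 0], 0.0]
  ]
}}

```text
t: 12.75
eef_pos: [0.5025, 0.3322, 0.1664]
eef_rot: [0.001, 0.623, 0.782, 0.002]
contact_force: [0.5, -0.2, -1.4]
grip_width: 0.191
gripper_force: 58.6
```

Call:
{"method": "step_arm", "body": {
  "series": [
    [[0, -40, 0], [0, 0, -5], 0],
    [[10, -85, 0], [0, 0, -12], 0],
    [[20, -130, 0], [0, 0, -19], 0],
    [[32, -170, 0], [0, 0, -25], 0],
    [[44, -207, 0], [0, 0, -27], 0],
    [[44, -207, 0], [0, 0, -27], 0],
    [[40, -222, 0], [0, 0, -27], 0],
    [[37, -236, 0], [0, 0, -27], 0],
    [[37, -236, 0], [0, 0, -27], 0],
    [[37, -236, 0], [0, 0, -27], 0]
  ]
}}

```text
t: 14.0
eef_pos: [0.5386, 0.0959, 0.1644]
eef_rot: [0.0, 0.789, 0.615, 0.0]
contact_force: [-0.3, -0.4, -1.1]
grip_width: 0.186
gripper_force: 58.6
```

Run:
```python
from h import *
o0=np.array([.539,.0958]);a=np.radians(-14.3);X=np.array([np.cos(a),np.sin(a)]);Y=np.array([-X[1],X[0]])
o=arm.get_obs();dd=o['eef_pos'][:2]-o0;print(o['eef_pos'],'err mm X,Y',1000*dd@X,1000*dd@Y)
for n in('top','scene'):
    p=cloud(cap(n)).reshape(-1,3);p=p[np.isfinite(p[:,2])]
    L=np.c_[(p[:,:2]-o0)@X,(p[:,:2]-o0)@Y,p[:,2]]
    m=(abs(L[:,0])<.015)&(abs(L[:,1])<.1)&(p[:,2]>.11)&(p[:,2]<.195);q=L[m]
    if len(q)>10: print(n,len(q),'Y',np.percentile(q[:,1],[1,99]),'X',np.percentile(q[:,0],[1,99]),'z',np.percentile(q[:,2],[1,99]))
d=load('scene');save('scene3',d['img'][180:330,200:400],3)
```

```text
[0.53859029 0.09592105 0.16439085] err mm X,Y -0.4269176881857469 0.016095956677992834
scene 873 Y [-0.08739428  0.03444019] X [-0.01406653  0.0095111 ] z [0.12229666 0.19071277]
```

View pics/scene3.png

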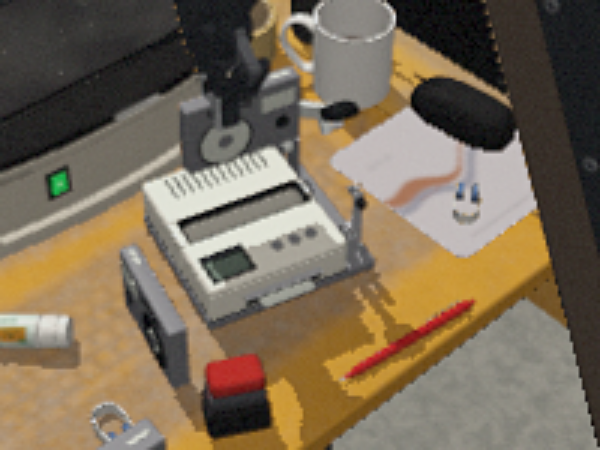

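The new cassette hangs level over the slot (gripper at 240,90), the lever is untouched, and the pose matches the recorded slot pose to 0.5 mm. Lowering it in.

Call:
{"method": "step_arm", "body": {
  "series": [
    [[0, 0, -30], [0, 0, 0], 0],
    [[0, 0, -52], [0, 0, 0], 0],
    [[0, 0, -62], [0, 0, 0], 0],
    [[0, 0, -70], [0, 0, 0], 0],
    [[0, 0, -78], [0, 0, 0], 0],
    [[0, 0, -85], [0, 0, 0], 0],
    [[0, 0, -85], [0, 0, 0], 0]
  ]
}}

```text
t: 14.98
eef_pos: [0.5384, 0.0957, 0.079]
eef_rot: [-0.0, 0.789, 0.615, -0.0]
contact_force: [0.5, 0.1, -0.8]
grip_width: 0.187
gripper_force: 58.7
```

Free of contact, so I continue.

Call:
{"method": "step_arm", "body": {
  "series": [
    [[0, 0, -6], [0, 0, 0], 0],
    [[0, 0, -11], [0, 0, 0], 0],
    [[0, 0, -14], [0, 0, 0], 0],
    [[0, 0, -16], [0, 0, 0], 0],
    [[0, 0, -17], [0, 0, 0], 0]
  ]
}}

```text
t: 15.6
eef_pos: [0.5386, 0.0957, 0.0622]
eef_rot: [-0.0, 0.789, 0.615, -0.0]
contact_force: [-0.4, -0.5, -1.5]
grip_width: 0.186
gripper_force: 58.7
```

Call:
{"method": "step_arm", "body": {
  "series": [
    [[0, 0, -1], [0, 0, 0], 0],
    [[0, 0, -2], [0, 0, 0], 0],
    [[0, 0, -2], [0, 0, 0], 0]
  ]
}}

```text
t: 15.98
eef_pos: [0.5386, 0.0957, 0.0603]
eef_rot: [-0.0, 0.789, 0.615, 0.0]
contact_force: [0.5, -1.1, -1.9]
grip_width: 0.186
gripper_force: 58.7
```

Call:
{"method": "step_arm", "body": {
  "series": [
    [[0, 0, -1], [0, 0, 0], 0],
    [[0, 0, -1], [0, 0, 0], 0],
    [[0, 0, -1], [0, 0, 0], 0.3],
    [[0, 0, -1], [0, 0, 0], 0.5],
    [[0, 0, 1], [0, 0, 0], 0.6],
    [[0, 0, 1], [0, 0, 0], 0.6],
    [[0, 0, 30], [0, 0, 0], 0.6],
    [[0, 0, 70], [0, 0, 0], 0.6],
    [[0, 0, 110], [0, 0, 0], 0.6],
    [[0, 0, 150], [0, 0, 0], 0.3],
    [[0, 0, 190], [0, 0, 0], 0],
    [[0, 0, 220], [0, 0, 0], 0],
    [[0, 0, 220], [0, 0, 0], 0],
    [[0, 0, 220], [0, 0, 0], 0]
  ]
}}

```text
t: 17.73
eef_pos: [0.5382, 0.0956, 0.2798]
eef_rot: [-0.0, 0.789, 0.615, -0.0]
contact_force: [-0.0, -0.5, -0.7]
grip_width: -0.005
gripper_force: 0.0
```

Run:
```python
from h import *
o0=np.array([.534,.0785]);a=np.radians(-14.2);X=np.array([np.cos(a),np.sin(a)]);Y=np.array([-X[1],X[0]])
for n in('wrist','top','scene'):
    d=cap(n)
    if n=='wrist': save('wrist3',d['img'])
    p=cloud(d).reshape(-1,3);p=p[np.isfinite(p[:,2])]
    q=p[(p[:,2]>.075)&(p[:,2]<.1)&(np.hypot(p[:,0]-.534,p[:,1]-.078)<.062)]
    if len(q)>20: print(n,len(q),np.median(q[:,2]).round(4),cv2.minAreaRect((q[:,:2]*1000).astype(np.float32)))
    L=np.c_[(p[:,:2]-o0)@X,(p[:,:2]-o0)@Y,p[:,2]]
    m=(L[:,1]<-.05)&(L[:,1]>-.095)&(L[:,0]<.0)&(L[:,0]>-.08)&(L[:,2]>.158)&(L[:,2]<.185);q=L[m]
    if len(q)>5: print('  pad',len(q),np.median(q,0).round(4),np.percentile(q,[2,98],axis=0).round(4).tolist())
print('pad world nominal',o0+X*-.031+Y*-.071)
```

```text
wrist 1485 0.0841 ((534.9374389648438, 81.17457580566406), (102.77241516113281, 17.55497169494629), 75.74552917480469)
  pad 496 [-0.0382 -0.0642  0.1707] [[-0.0465, -0.0798, 0.1604], [-0.0294, -0.0568, 0.1741]]
scene 270 0.0826 ((530.5992431640625, 79.87715148925781), (103.11976623535156, 23.717100143432617), 78.03135681152344)
  pad 71 [-0.0447 -0.0681  0.1689] [[-0.0509, -0.0824, 0.1603], [-0.0264, -0.0583, 0.1736]]
pad world nominal [0.48653037 0.01727391]
```

View pics/wrist3.png

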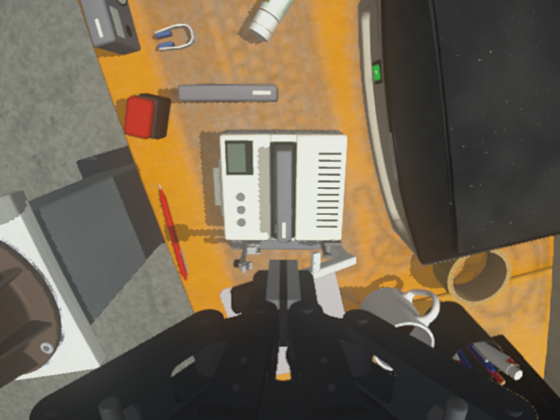

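The new cassette is in the slot (285,190) with its top at 84 mm, so it is fully home. The lever pad is at (243,263), still up. I'll put the closed fingers above the pad.

Call:
{"method": "step_arm", "body": {
  "series": [
    [[-25, -38, 0], [0, 0, 0], 0],
    [[-51, -76, 0], [0, 0, 0], 0],
    [[-51, -76, -40], [0, 0, 0], 0],
    [[-51, -76, -80], [0, 0, 0], 0],
    [[-51, -76, -90], [0, 0, 0], 0],
    [[-51, -76, -90], [0, 0, 0], 0]
  ]
}}

```text
t: 18.62
eef_pos: [0.4875, 0.0198, 0.1901]
eef_rot: [-0.0, 0.789, 0.615, -0.001]
contact_force: [0.4, -0.1, 0.2]
grip_width: -0.001
gripper_force: 0.0
```

Run:
```python
from h import *
d=cap('scene'); o=arm.get_obs()
u=proj(d,[o['eef_pos'],[.4871,.0197,.167]]);print(u)
x,y=u[0].astype(int); save('scene4',d['img'][y-60:y+60,x-80:x+80],4)
```

```text
[[310.67034172 206.80409181]
 [310.69512985 214.57927527]]
```

View pics/scene4.png

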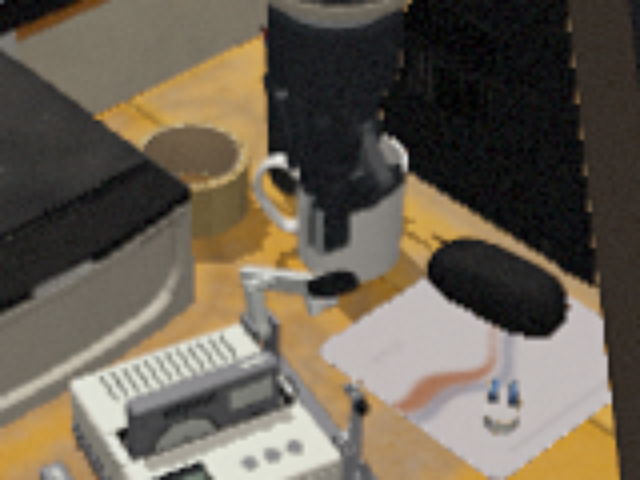

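The shut fingertips are at (325,240), directly above the black pad at (335,288). I'll press along the arc.

Call:
{"method": "step_arm", "body": {
  "series": [
    [[0, 0, -12], [0, 0, 0], 0],
    [[0, 0, -20], [0, 0, 0], 0],
    [[-5, 1, -27], [0, 0, 0], 0],
    [[-11, 3, -33], [0, 0, 0], 0],
    [[-16, 4, -38], [0, 0, 0], 0],
    [[-21, 5, -44], [0, 0, 0], 0],
    [[-26, 6, -50], [0, 0, 0], 0],
    [[-30, 7, -56], [0, 0, 0], 0]
  ]
}}

```text
t: 19.68
eef_pos: [0.4577, 0.0268, 0.134]
eef_rot: [0.0, 0.789, 0.615, 0.0]
contact_force: [4.8, 0.7, 3.6]
grip_width: -0.001
gripper_force: 2.5
```

Call:
{"method": "step_arm", "body": {
  "series": [
    [[-4, 1, -6], [0, 0, 0], 0],
    [[-8, 2, -12], [0, 0, 0], 0],
    [[-11, 3, -19], [0, 0, 0], 0],
    [[-14, 4, -26], [0, 0, 0], 0],
    [[-17, 4, -33], [0, 0, 0], 0],
    [[-19, 5, -39], [0, 0, 0], 0],
    [[-20, 5, -42], [0, 0, 0], 0],
    [[-20, 5, -42], [0, 0, 0], 0]
  ]
}}

```text
t: 20.68
eef_pos: [0.4372, 0.0318, 0.0919]
eef_rot: [-0.0, 0.789, 0.615, -0.0]
contact_force: [3.0, 1.1, 6.5]
grip_width: -0.008
gripper_force: 3.3
```

Call:
{"method": "step_arm", "body": {
  "series": [
    [[0, 0, -2], [0, 0, 0], 0],
    [[-1, 0, -4], [0, 0, 0], 0],
    [[-1, 0, -5], [0, 0, 0], 0],
    [[-1, 0, -5], [0, 0, 0], 0]
  ]
}}

```text
t: 21.18
eef_pos: [0.4362, 0.0319, 0.0876]
eef_rot: [-0.0, 0.789, 0.615, -0.0]
contact_force: [-0.2, 4.2, 25.9]
grip_width: 0.001
gripper_force: 12.8
```

That is the end stop (26 N). Lifting off and checking.

Call:
{"method": "step_arm", "body": {
  "series": [
    [[0, 0, 3], [0, 0, 0], 0],
    [[0, 0, 8], [0, 0, 0], 0],
    [[0, 0, 30], [0, 0, 0], 0],
    [[0, 0, 80], [0, 0, 0], 0],
    [[0, 0, 130], [0, 0, 0], 0],
    [[0, 0, 180], [0, 0, 0], 0],
    [[0, 0, 200], [0, 0, 0], 0],
    [[0, 0, 200], [0, 0, 0], 0],
    [[0, 0, 200], [0, 0, 0], 0],
    [[0, 0, 200], [0, 0, 0], 0]
  ]
}}

```text
t: 22.42
eef_pos: [0.4357, 0.0317, 0.286]
eef_rot: [-0.001, 0.789, 0.615, -0.001]
contact_force: [-0.8, -1.0, 0.3]
grip_width: 0.0
gripper_force: 0.0
```

Run:
```python
from h import *
o0=np.array([.534,.079]);a=np.radians(-14.2);X=np.array([np.cos(a),np.sin(a)]);Y=np.array([-X[1],X[0]])
for n in('scene','wrist'):
    d=cap(n);p=cloud(d).reshape(-1,3);p=p[np.isfinite(p[:,2])]
    L=np.c_[(p[:,:2]-o0)@X,(p[:,:2]-o0)@Y,p[:,2]]
    m=(L[:,1]<-.055)&(L[:,1]>-.09)&(L[:,0]<-.06)&(L[:,0]>-.11)&(L[:,2]>.07)&(L[:,2]<.2);q=L[m]
    if len(q): print(n,len(q),np.median(q,0).round(4),q.max(0).round(4))
    q=p[(p[:,2]>.075)&(p[:,2]<.1)&(np.hypot(p[:,0]-.534,p[:,1]-.079)<.05)];print(np.median(q[:,2]) if len(q) else 0)
save('scene5',load('scene')['img'][180:380,180:400],2.5)
o=arm.get_obs();print(o['t'],o['contact_force'])
```

```text
scene 125 [-0.0844 -0.0708  0.0933] [-0.06   -0.0588  0.0997]
0.0827266297173998
wrist 724 [-0.0803 -0.0687  0.0945] [-0.06   -0.057   0.0974]
0.08408277182761206
22.525 [-0.60955272 -0.52033241 -0.71763173]
```

View pics/scene5.png

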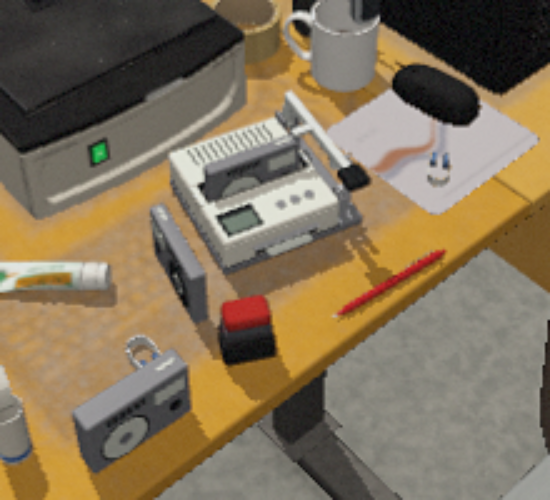

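The lever is held down, with its pad at (353,178) and 94 mm high. The new cassette is home in the slot, the used one stands at (180,262), and nothing else has moved.

```bash
python3 -c "
from station import arm
print(arm.finish_job())"
```

```text
the job is handed in; nothing more can be done
None
```

The job is handed in at about 22.5 s: the used cassette stands on the desk clear of the printer, the new one is fully home in the slot, and the lever stayed down on its catch after I lifted off. The last picture shows nothing else moved; the judge's result was not returned.

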